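# Turn the swatch leaf over and weigh the colour binder open

### The arm

A 7-joint arm with a two-finger parallel gripper is mounted at the origin on a cart in front of the work surface, level with it; the furniture and walls round the work are solid. World frame = base frame: x ahead of the robot, y to its left, z up, the work surface at z = 0. Lengths are in mm, angles in rad, forces in N, time in s.
With the tool pointing down it reaches from about 400 to 875 mm from the base axis. Payload 4.4 kg.
Tool frame: the origin (TCP) lies at the very end of the fingers, on their centre line; the grasp point (between the pads) lies 19 mm behind it; z points along the fingers, y is the direction in which the jaws open and shut (so a half turn about z gives the same grasp; the last joint's range is limited). The gripper opens to 85 mm and grips with 20 to 120 N. Pads are 22 mm wide; open, the fingers measure 114 mm over their backs; the gripper's body (76 mm by 85 mm) begins 54 mm behind the grasp point. The pads swing forward as they close: fully open they stand 13 mm farther back than shut.
Start: joints at [1.259, 0.628, 0.038, 1.517, -0.027, 0.996, -0.02], TCP at [158.193, -630.47, 231.313] pointing down, gripper open.
Joint ranges: [-3.06, 3.06], [-0.37, 2.12], [-1.25, 1.32], [0.18, 2.47], [-1.1, 4.24], [0.23, 1.98], [-2.94, 2.94]. Speed limits (rad/s): [2.57, 2.57, 3.14, 3.14, 3.14, 3.14, 3.14].

### API

Orientations are given as [roll, pitch, yaw] about the fixed x, y, z axes, in that order (R = Rz(yaw) Ry(pitch) Rx(roll)).
In Python, from cell import read_state, get_image, calibration, finish_job gives the robot as it stands. The module is installed in compiled form; this text tells all that it offers.
- The arm moves only by the tool apply_moves, never from a script. Its argument "increments" is a list of rows, each an object of numbers: "tx", "ty", "tz": the shift along the world's x, y, z in m; "rx", "ry", "rz": the turn, a rotation vector about the world's x, y, z in units of 5 degrees (1.0 is 5 degrees); "claw": the finger opening in m, from 0 to 0.0854. In form: [{"tx": .., "ty": .., "tz": .., "rx": .., "ry": .., "rz": .., "claw": ..}, ...]. A call has 1 to 12 rows; each row is the pose to reach, as a shift and turn from the pose commanded when the call began; what a row does not reach only later rows make up. A row lasts 1/10 s, in which the tool goes at most 50 mm and 8.59 degrees, less where a joint would pass 70% of its speed; a pose out of reach is approached as far as the arm can. A call with a gripper value outside its range is refused whole. The fingers move at their own pace and stop on an object; the grip force is fixed at half the most. Time passes only in rows, so rows that repeat a pose let the fingers close. It gives the time, the measured TCP pose, the force and the opening at its end, in the units of the state.
- read_state(): the state, without advancing time (a new reading comes with each control period).
- get_image(name): name is "scene" or "side" or "wrist"; returns the picture (480x640x3 uint8, red, green, blue); there is no depth.
- calibration(name): a dict with "camera_matrix" (3x3 intrinsics, pixels), "origin" and "attitude" of the camera in the world. Camera axes: x right, y up, looking along -z (the intrinsics and any distortion apply to the point x, -y, -z); pixel columns grow to the right and rows downward; lengths in mm; the calibration is good to about 2 mm. A picture is of the moment at which its call begins: read the wrist's pose just before it. calibration takes no time and is no camera call; for the wrist camera it gives the pose at the moment of the call.
- finish_job(): hands the job in, once; it reports no verdict.
The state is a dict: "clock": time; "qpos": joint angles; "qd": joint speeds; "tau": joint torques, N m; "eef_pos": TCP position; "tool_rot": TCP orientation; "force": force on the tool from outside, world axes, zero at the start; "torque": the same for the moment, N m; "width": finger opening in mm.
Only numpy, scipy, OpenCV 4.12 (cv2) and the standard library are available. Lean on these libraries where they do the work, as an engineer would, in place of code of your own. Each camera call takes 0.05 s, during which the arm holds its last target. There are 200 camera calls.

### The job

The open colour-swatch binder shows the wrong shades: take the black tape roll off the stiff leaf, then swing the leaf by its yellow bar over the rings until it lies flat on the opposite page with its other face up, lowering it rather than letting it slam. Then deal out the two weights so that the binder stays open: the black tape roll on one of the two pages and the white carton on the other, whichever way round, both lying flat and let go. Keep both weights level all the time and leave the blue tape roll and the spray can where they stand.

Things in the scene. Friction and masses are not known exactly. Their poses are not given: they have to be found in the camera images.
- binder: open ring binder, fixed. Origin on the table under the middle of its spine; x along the spine, y across, z up. Covers: |x| < 86, |y| < 186 mm, 4 mm thick. On each side a solid paper stack, |x| < 73, |y| 22 to 118 mm, top 37 mm above the table. Three steel rings (x = -55, 0, 55 mm) arch over the spine up to 58 mm high, |y| < 19 mm.
- leaf (a joint): angle of the stiff leaf about the ring axis (binder's x axis, 40 mm above the table). 0: flat on the -y stack (start); pi/2: upright; pi: flat on the +y stack. Falls to either side by its weight (150 g), lightly damped. 150 mm wide along x, 4 mm thick; solid to 122 mm from the axis, then an open hand slot |x| < 40 mm, 42 mm deep, closed by the yellow bar.
- grip_bar (a point): middle of the yellow round bar at the leaf's free edge: diameter 12 mm, along the binder's x, 170 mm from the ring axis (start: binder y = -170, 40 mm above the table). Free below down to the 4 mm cover: one finger passes through the slot, one outside; pinched across, the bar can roll between the pads as the leaf swings. Leaf's axes, at the start those of the binder.
- start_page (a point): middle of the page on the binder's -y side (y = -75 mm), on the paper stack, 37 mm above the table; bare once the leaf is turned. Binder's axes.
- far_page (a point): middle of the page on the binder's +y side (y = 75 mm), at the upper face of the turned leaf, 42 mm above the table. Binder's axes.
- black_tape_center (a point): centre, half-way up, of the loose black tape roll that lies flat on the leaf at the start: outer diameter 104 mm, hole diameter 52 mm, 50 mm high, 140 to 280 g; grasp across the 26 mm thick rim. z axis is the roll's axis.
- carton_center (a point): centre of the loose white carton standing on the table: 55 mm along its x, 130 mm along its y, 50 mm high, 105 to 210 g; grasp across the 55 mm.
- blue_tape_center (a point): centre of the blue tape roll, a bystander lying on the table, 126 mm in diameter, 36 mm high. Leave it alone.
- spray_center (a point): centre, half-way up, of the spray can, a bystander, upright, diameter 67 mm, 205 mm high. Leave it alone. Other clutter, fixed: at world x > 0.67, y > 0.31 a pot 130 mm high; beyond x = 0.74 a bottle and a tall carton; at x > 0.6, y < -0.32 a tall carton; at x < 0.37 a pen, a clamp and a tape roll up to 25 mm high.
- mat_top (a point): middle of the upper face of a cork mat fixed on the table, 120 x 120 mm, 4 mm thick: a clear place where a thing may be put aside for a while. Binder, carton, blue roll and mat never overlap.

How it is judged:
By the outcome, as a careful person would: the job done as asked, in the order asked, and still so for the second after the job is handed in, with the robot touching nothing.
It also fails if it takes over 72 s, if anything falls off the work surface, if the arm or the gripper's body presses on something with over 40 N, if the wrist force passes 120 N, or if a joint passes its speed limit or range.

## Working session

There is one attempt and no reset: what is moved stays moved. The work goes in short steps, Python scripts to look and compute and a tool call to move; the robot and the scene stay as the last step left them, time stands still between calls to the robot, and variables do not carry over. Pictures are saved under pics/ and viewed, about 8 in all and at most 12, crops included, and the job is handed in when it is done.

Besides the shell and the picture viewer there is one more tool, called after ">>>" as name(argument=value, ...), one argument or row to a line, values as JSON. apply_moves: Moves the arm, as the interface text tells. Its arguments: {"type":"object","properties":{"increments":{"type":"array"}},"required":["increments"]}

```bash
mkdir -p pics; python3 - <<'E'
from cell import *
import cv2
for n in ("scene","side"):
    im=get_image(n); cv2.imwrite(f"pics/{n}0.png",im[...,::-1]); c=calibration(n); print(n,c)
s=read_state();print(s)
E
```

```text
scene {'camera_matrix': array([[562.04000595,   0.        , 313.02486353],
       [  0.        , 562.04000595, 234.56943152],
       [  0.        ,   0.        ,   1.        ]]), 'origin': array([ 119.61552358,  877.3052582 , 1038.12721552]), 'attitude': array([ 0.8160043 , -0.00462153, -2.64661015])}
side {'camera_matrix': array([[543.25987718,   0.        , 315.88650697],
       [  0.        , 543.25987718, 239.02185542],
       [  0.        ,   0.        ,   1.        ]]), 'origin': array([ 411.61522998, 1047.66492997,  507.78121838]), 'attitude': array([ 1.21107082, -0.0235441 , -2.97058366])}
{'clock': 0.1, 'qpos': array([ 1.259173  ,  0.62927618,  0.03845511,  1.51826903, -0.02703672,
        0.99631088, -0.01999921]), 'qd': array([-0.0006551 , -0.00214843,  0.00043651, -0.00223111, -0.00052369,
       -0.00080888,  0.00053973]), 'tau': array([ 3.61172366e-03, -5.64528716e+01,  1.23097122e+00, -1.93971097e+01,
        1.13815820e-02,  5.47592615e-03, -2.17650324e-05]), 'eef_pos': array([ 158.07665641, -629.90051956,  230.46629384]), 'tool_rot': array([-3.13984705e+00, -5.69036806e-06,  2.45795736e-01]), 'force': array([ 0.18790434, -0.38023284, -0.43027274]), 'torque': array([-0.00937193,  0.01507869, -0.01237963]), 'width': 85.84561644586276}
```

View pics/scene0.png

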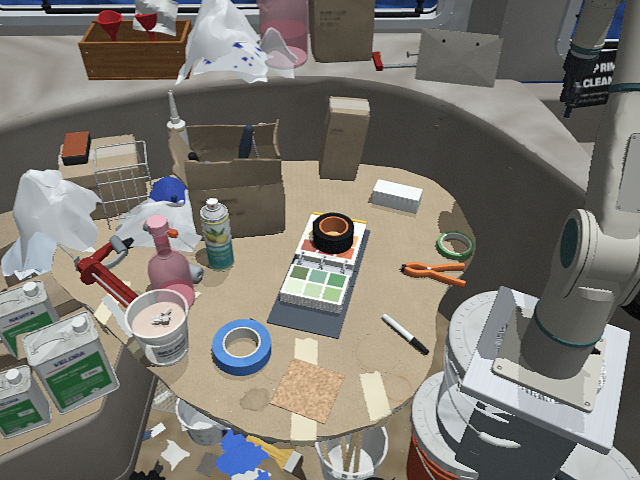

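View pics/side0.png

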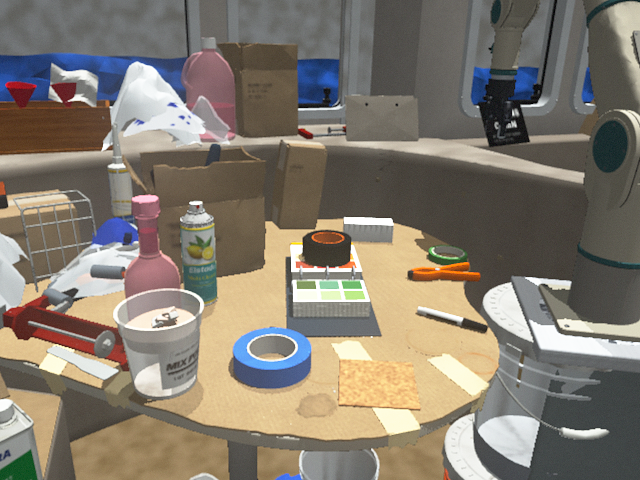

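The scene shows the binder at ~(325,275), black tape on the far (-y) page at (333,232), carton at (397,195), mat at (307,390), blue roll at (241,347) and spray can at (217,235). I'll measure next.

```bash
cat > h.py <<'E'
import numpy as np, cv2
from scipy.spatial.transform import Rotation as R
from cell import *
def ray(n,uv,c=None):
    c=c or calibration(n); K=c["camera_matrix"]; d=np.linalg.solve(K,np.c_[np.atleast_2d(uv),np.ones(len(np.atleast_2d(uv)))].T)
    d=d*np.array([[1],[-1],[-1]]); return np.array(c["origin"]),(R.from_euler("xyz",c["attitude"]).as_matrix()@d).T
def plane(n,uv,z,c=None):
    o,d=ray(n,np.array(uv,float),c); return o+d*((z-o[2])/d[:,2:])
def proj(n,P,c=None):
    c=c or calibration(n); q=(np.atleast_2d(P)-c["origin"])@R.from_euler("xyz",c["attitude"]).as_matrix()
    q=q*[1,-1,-1]; p=q@c["camera_matrix"].T; return p[:,:2]/p[:,2:]
def big(m):
    cs,_=cv2.findContours(m.astype(np.uint8),cv2.RETR_EXTERNAL,cv2.CHAIN_APPROX_NONE); return max(cs,key=cv2.contourArea)
E
python3 - <<'E'
from h import *
im=cv2.imread("pics/scene0.png")
cv2.imwrite("pics/crop1.png",cv2.resize(im[165:345,260:435],None,fx=3.3,fy=3.3,interpolation=cv2.INTER_CUBIC))
hsv=cv2.cvtColor(im,cv2.COLOR_BGR2HSV);H,S,V=cv2.split(hsv)
def roi(m,x0,y0,x1,y1):
    k=np.zeros_like(m);k[y0:y1,x0:x1]=1;return m&(k>0)
for nm,m,z in [("blue",roi((H>95)&(H<125)&(S>120),200,310,280,385),36),("yellow",roi((H>20)&(H<32)&(S>150),290,195,375,230),40),
  ("orange",roi((H<14)&(S>110)&(V>60),312,210,356,250),92),("mat",roi((H<25)&(S>85)&(V>120),265,350,350,425),4),("carton",roi((S<40)&(V>140),365,170,430,220),50)]:
    c=big(m); p=cv2.minAreaRect(c); w=plane("scene",cv2.boxPoints(p),z)
    print(nm,cv2.contourArea(c),p[0],w[:,:2].round(0).tolist())
    q=plane("scene",c[:,0],z)[:,:2].astype(np.float32); print("   world rect",cv2.minAreaRect(q))
E
```

```text
blue 2562.0 (241.73585510253906, 347.0754699707031) [[685.0, 317.0], [600.0, 220.0], [497.0, 324.0], [578.0, 411.0]]
   world rect ((590.2586669921875, 318.0380859375), (124.27899169921875, 144.71347045898438), 45.01211929321289)
yellow 2.0 (357.94598388671875, 221.32432556152344) [[557.0, -155.0], [558.0, -158.0], [522.0, -168.0], [520.0, -164.0]]
   world rect ((539.3174438476562, -161.20437622070312), (37.61275100708008, 3.9282784461975098), 14.424774169921875)
orange 442.5 (333.5, 226.0) [[613.0, -78.0], [548.0, -113.0], [516.0, -47.0], [578.0, -12.0]]
   world rect ((563.7578125, -62.68327713012695), (72.73960876464844, 74.2738265991211), 27.916784286499023)
mat 14.5 (295.5, 360.5) [[492.0, 278.0], [475.0, 268.0], [471.0, 275.0], [488.0, 284.0]]
   world rect ((481.6887512207031, 276.4844055175781), (19.463665008544922, 7.668595314025879), 28.538742065429688)
carton 547.5 (398.0296630859375, 189.4759063720703) [[555.0, -290.0], [572.0, -361.0], [430.0, -362.0], [419.0, -294.0]]
   world rect ((491.1629943847656, -319.8681640625), (136.78594970703125, 70.78396606445312), 7.717435836791992)
```

View pics/crop1.png

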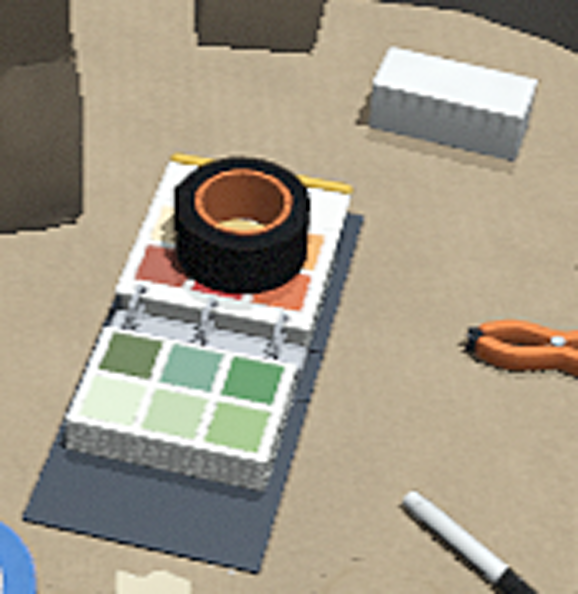

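```bash
python3 - <<'E'
from h import *
f=lambda *p:np.array(p)/3.3+[260,165]
def show(n,P): print(n,P[:,:2].round(0).tolist())
b=plane("scene",f((173,158),(350,188)),40);show("bar",b)
cv=plane("scene",f((25,520),(257,572),(362,213)),4);show("cover",cv)
st=plane("scene",f((68,428),(272,463)),37);show("stack",st)
ca=plane("scene",f((394,48),(537,78),(520,120),(374,85)),50);show("carton",ca);print(ca.mean(0))
print("carton edges",np.linalg.norm(np.diff(ca[:,:2],axis=0),axis=1))
print("cover edges",np.linalg.norm(np.diff(cv[:,:2],axis=0),axis=1))
d=cv[0]-cv[1];print("yaw cover x", np.arctan2(d[1],d[0]), "from long edge",np.arctan2(*(cv[1]-cv[2])[[1,0]])-np.pi/2, "center",(cv[0]+cv[2])/2)
d=b[0]-b[1];print("yaw bar",np.arctan2(d[1],d[0]),b.mean(0))
t=plane("scene",f((194,200),(291,200),(242,169),(174,195),(310,195),(242,157)),92);show("tape",t)
m=plane("scene",[(299,359),(344,375),(323,423),(271,402)],4);show("mat",m);print(m.mean(0))
m=plane("side",[(340,362),(416,360),(420,405),(340,408)],4);show("mat side",m);print(m.mean(0))
sp=plane("scene",[(203,262),(232,262),(218,270)],0);show("spray base",sp)
E
```

```text
bar [[662.0, -133.0], [519.0, -169.0]]
cover [[589.0, 218.0], [427.0, 180.0], [512.0, -184.0]]
stack [[590.0, 155.0], [449.0, 115.0]]
carton [[557.0, -343.0], [433.0, -363.0], [426.0, -304.0], [551.0, -288.0]]
[ 491.98224995 -324.49822218   50.        ]
carton edges [125.36012038  60.11055889 126.29844481]
cover edges [166.24417145 373.52619544]
yaw cover x 0.2290060840952157 from long edge 0.2296385546344475 center [550.61219418  17.05312816   4.        ]
yaw bar 0.24755300151517892 [ 590.43914202 -151.24083797   40.        ]
tape [[596.0, -46.0], [532.0, -81.0], [581.0, -95.0], [612.0, -43.0], [522.0, -93.0], [587.0, -107.0]]
mat [[477.0, 270.0], [373.0, 259.0], [362.0, 377.0], [476.0, 387.0]]
[422.02225867 323.17036927   4.        ]
mat side [[491.0, 283.0], [368.0, 251.0], [362.0, 370.0], [476.0, 401.0]]
[424.14259328 326.42293489   4.        ]
spray base [[838.0, 129.0], [773.0, 93.0], [788.0, 134.0]]
```

>>> apply_moves(
  increments=[
    {"tx":0.02,"ty":0.025,"tz":0.01},
    {"tx":0.05,"ty":0.063,"tz":0.02},
    {"tx":0.08,"ty":0.1,"tz":0.03},
    {"tx":0.11,"ty":0.138,"tz":0.03},
    {"tx":0.14,"ty":0.176,"tz":0.03},
    {"tx":0.17,"ty":0.214,"tz":0.03},
    {"tx":0.2,"ty":0.252,"tz":0.03},
    {"tx":0.23,"ty":0.29,"tz":0.03},
    {"tx":0.26,"ty":0.328,"tz":0.03},
    {"tx":0.29,"ty":0.366,"tz":0.03},
    {"tx":0.32,"ty":0.404,"tz":0.03},
    {"tx":0.35,"ty":0.442,"tz":0.03},
  ],
)

```text
$.increments[0]: bad value
```

```bash
python3 -c "
from h import *
print(read_state())"
```

```text
{'clock': 0.1, 'qpos': array([ 1.259173  ,  0.62927618,  0.03845511,  1.51826903, -0.02703672,
        0.99631088, -0.01999921]), 'qd': array([-0.0006551 , -0.00214843,  0.00043651, -0.00223111, -0.00052369,
       -0.00080888,  0.00053973]), 'tau': array([ 3.61172366e-03, -5.64528716e+01,  1.23097122e+00, -1.93971097e+01,
        1.13815820e-02,  5.47592615e-03, -2.17650324e-05]), 'eef_pos': array([ 158.07665641, -629.90051956,  230.46629384]), 'tool_rot': array([-3.13984705e+00, -5.69036806e-06,  2.45795736e-01]), 'force': array([ 0.18790434, -0.38023284, -0.43027274]), 'torque': array([-0.00937193,  0.01507869, -0.01237963]), 'width': 85.84561644586276}
```

All seven keys are needed.

>>> apply_moves(
  increments=[
    {"tx":0.02,"ty":0.025,"tz":0.01,"rx":0,"ry":0,"rz":0,"claw":0.085},
    {"tx":0.05,"ty":0.063,"tz":0.02,"rx":0,"ry":0,"rz":0,"claw":0.085},
    {"tx":0.08,"ty":0.1,"tz":0.03,"rx":0,"ry":0,"rz":0,"claw":0.085},
    {"tx":0.11,"ty":0.138,"tz":0.03,"rx":0,"ry":0,"rz":0,"claw":0.085},
    {"tx":0.14,"ty":0.176,"tz":0.03,"rx":0,"ry":0,"rz":0,"claw":0.085},
    {"tx":0.17,"ty":0.214,"tz":0.03,"rx":0,"ry":0,"rz":0,"claw":0.06},
    {"tx":0.2,"ty":0.252,"tz":0.03,"rx":0,"ry":0,"rz":0,"claw":0.046},
    {"tx":0.23,"ty":0.29,"tz":0.03,"rx":0,"ry":0,"rz":0,"claw":0.046},
    {"tx":0.26,"ty":0.328,"tz":0.03,"rx":0,"ry":0,"rz":0,"claw":0.046},
    {"tx":0.29,"ty":0.366,"tz":0.03,"rx":0,"ry":0,"rz":0,"claw":0.046},
    {"tx":0.32,"ty":0.404,"tz":0.03,"rx":0,"ry":0,"rz":0,"claw":0.046},
    {"tx":0.35,"ty":0.442,"tz":0.03,"rx":0,"ry":0,"rz":0,"claw":0.046},
  ],
)

```text
clock: 1.3
eef_pos: [508.9, -186.7, 261.1]
tool_rot: [-3.141, 0.0, 0.246]
force: [0.5, -0.9, 0.4]
width: 46.0
```

>>> apply_moves(
  increments=[
    {"tx":0.03,"ty":0.038,"tz":0,"rx":0,"ry":0,"rz":0,"claw":0.046},
    {"tx":0.055,"ty":0.075,"tz":0,"rx":0,"ry":0,"rz":0,"claw":0.046},
    {"tx":0.065,"ty":0.087,"tz":0,"rx":0,"ry":0,"rz":0,"claw":0.046},
    {"tx":0.065,"ty":0.087,"tz":0,"rx":0,"ry":0,"rz":0,"claw":0.046},
    {"tx":0.065,"ty":0.087,"tz":0,"rx":0,"ry":0,"rz":0,"claw":0.046},
  ],
)

```text
clock: 1.8
eef_pos: [572.2, -102.9, 260.9]
tool_rot: [3.141, 0.002, 0.245]
force: [0.2, 0.0, -0.8]
width: 46.4
```

```bash
python3 - <<'E'
from h import *
s=read_state();print(s['clock'],s['eef_pos'],s['tool_rot'],s['qpos'].round(2),s['width'])
c=calibration("wrist");print(c);im=get_image("wrist");cv2.imwrite("pics/w1.png",im[...,::-1])
E
```

```text
1.8 [ 572.1812665  -102.91392899  260.86645633] [3.14080870e+00 1.98495483e-03 2.44757254e-01] [ 0.15  0.5  -0.04  1.68  0.02  0.97 -1.22] 46.385005535920925
{'camera_matrix': array([[356.29422854,   0.        , 322.2098707 ],
       [  0.        , 356.29422854, 240.16518578],
       [  0.        ,   0.        ,   1.        ]]), 'origin': array([637.61265986, -86.46573394, 404.04135156]), 'attitude': array([-2.65757343e-01, -6.93662111e-04, -1.32629729e+00])}
```

View pics/w1.png

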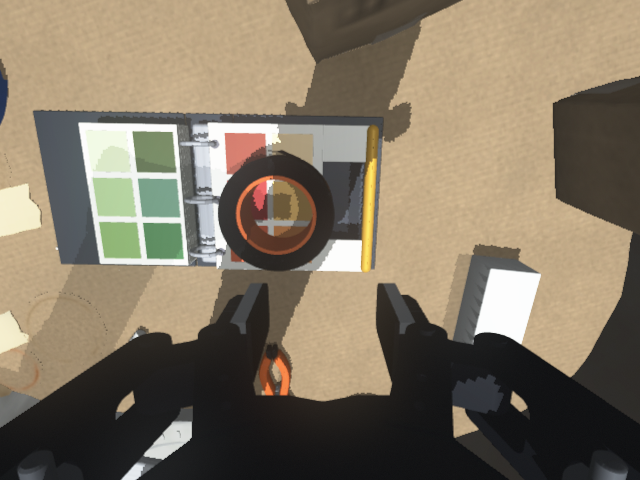

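The wrist view shows the tape's orange rim centre at (276,215), the yellow bar from (373,126) to (367,270) and the carton at the right (500,300).

```bash
python3 - <<'E'
from h import *
im=cv2.imread("pics/w1.png");H,S,V=cv2.split(cv2.cvtColor(im,cv2.COLOR_BGR2HSV))
k=np.zeros(H.shape,bool);k[165:265,225:330]=1
c=big((V<60)&(np.add.outer(np.arange(480)*0,np.arange(640))<340)&(np.add.outer(np.arange(480),np.arange(640)*0)<275)&(np.add.outer(np.arange(480)*0,np.arange(640))>215))
q=plane("wrist",c[:,0],92)[:,:2].astype(np.float32);print("black",cv2.contourArea(c),cv2.minEnclosingCircle(q))
c=big((H<13)&(S>140)&(V>100)&k);q=plane("wrist",c[:,0],92)[:,:2].astype(np.float32);print("orange",cv2.minEnclosingCircle(q))
k[:]=0;k[110:290,355:395]=1
c=big((H>18)&(H<32)&(S>150)&k);q=plane("wrist",c[:,0],42)[:,:2].astype(np.float32);r=cv2.minAreaRect(q);print("bar",r)
P=plane("wrist",[(35,111),(384,117),(62,265)],4)[:,:2];print("cover",P, (P[1]+P[2])/2, "mid")
P=plane("wrist",[(79,123),(178,124),(94,265),(189,265)],37)[:,:2];print("stack",P,P.mean(0))
P=plane("wrist",[(488,266),(538,273)],50);print("carton end",P)
E
```

```text
black 9762.0 ((568.5029296875, -66.3735122680664), 55.53938293457031)
orange ((566.8248901367188, -62.37022018432617), 35.97587203979492)
bar ((592.477783203125, -147.50152587890625), (150.14883422851562, 11.022147178649902), 12.868812561035156)
cover [[ 596.27132669  215.3574788 ]
 [ 679.3982755  -145.09514524]
 [ 428.00617046  178.23911904]] [553.70222298  16.5719869 ] mid
stack [[598.6921692  148.18980035]
 [621.08567331  53.94320018]
 [453.62381116 122.56317362]
 [478.43912485  22.25884325]] [537.96019463  86.73875435]
carton end [[ 558.44081793 -286.87762853   50.        ]
 [ 563.77819724 -341.03741726   50.        ]]
```

>>> apply_moves(
  increments=[
    {"tx":0.003,"ty":0.002,"tz":-0.02,"rx":0,"ry":0,"rz":0,"claw":0.046},
    {"tx":0.003,"ty":0.002,"tz":-0.06,"rx":0,"ry":0,"rz":0,"claw":0.046},
    {"tx":0.003,"ty":0.002,"tz":-0.1,"rx":0,"ry":0,"rz":0,"claw":0.046},
    {"tx":0.003,"ty":0.002,"tz":-0.135,"rx":0,"ry":0,"rz":0,"claw":0.046},
    {"tx":0.003,"ty":0.002,"tz":-0.16,"rx":0,"ry":0,"rz":0,"claw":0.046},
    {"tx":0.003,"ty":0.002,"tz":-0.18,"rx":0,"ry":0,"rz":0,"claw":0.046},
    {"tx":0.003,"ty":0.002,"tz":-0.195,"rx":0,"ry":0,"rz":0,"claw":0.046},
    {"tx":0.003,"ty":0.002,"tz":-0.204,"rx":0,"ry":0,"rz":0,"claw":0.046},
    {"tx":0.003,"ty":0.002,"tz":-0.204,"rx":0,"ry":0,"rz":0,"claw":0.046},
  ],
)

```text
clock: 2.75
eef_pos: [575.3, -100.4, 56.6]
tool_rot: [-3.141, 0.002, 0.244]
force: [0.0, 0.6, -0.3]
width: 46.1
```

>>> apply_moves(
  increments=[
    {"tx":0,"ty":0,"tz":0,"rx":0,"ry":0,"rz":0,"claw":0.036},
    {"tx":0,"ty":0,"tz":0,"rx":0,"ry":0,"rz":0,"claw":0.03},
    {"tx":0,"ty":0,"tz":0,"rx":0,"ry":0,"rz":0,"claw":0.026},
    {"tx":0,"ty":0,"tz":0,"rx":0,"ry":0,"rz":0,"claw":0.02},
    {"tx":0,"ty":0,"tz":0,"rx":0,"ry":0,"rz":0,"claw":0.01},
    {"tx":0,"ty":0,"tz":0,"rx":0,"ry":0,"rz":0,"claw":0.01},
    {"tx":0,"ty":0,"tz":0,"rx":0,"ry":0,"rz":0,"claw":0.01},
    {"tx":0,"ty":0,"tz":0.005,"rx":0,"ry":0,"rz":0,"claw":0.01},
    {"tx":0,"ty":0,"tz":0.02,"rx":0,"ry":0,"rz":0,"claw":0.01},
    {"tx":0,"ty":0,"tz":0.04,"rx":0,"ry":0,"rz":0,"claw":0.01},
    {"tx":0,"ty":0,"tz":0.06,"rx":0,"ry":0,"rz":0,"claw":0.01},
  ],
)

```text
clock: 3.85
eef_pos: [575.7, -99.0, 118.3]
tool_rot: [-3.141, 0.001, 0.246]
force: [0.9, 0.7, -2.3]
width: 17.6
```

```bash
python3 - <<'E'
from h import *
s=read_state();print(s['eef_pos'],s['force'],s['torque'],s['width'])
a=get_image("wrist");b=get_image("side")
o=np.hstack([cv2.resize(a,(440,330)),cv2.resize(b[180:300,240:400],(440,330))[:, :360]])
cv2.imwrite("pics/g1.png",o[...,::-1])
print(read_state()['width'])
E
```

```text
[575.66506863 -98.99417312 118.30248163] [ 0.87936079  0.67010739 -2.2685889 ] [-0.15633563 -0.06542866 -0.01172546] 17.629774975151946
17.745115679561113
```

View pics/g1.png

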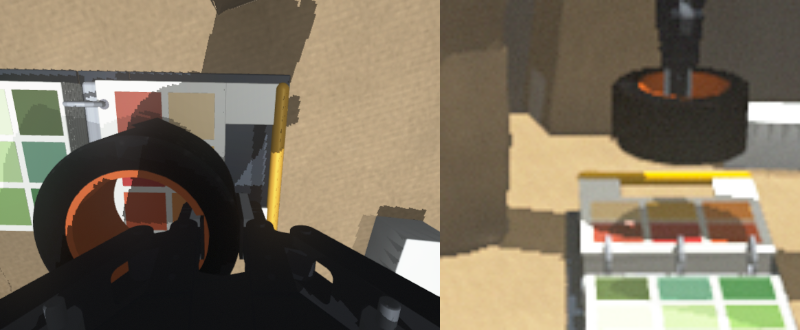

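>>> apply_moves(
  increments=[
    {"tx":-0.003,"ty":0.008,"tz":0.01,"rx":0,"ry":0,"rz":0,"claw":0.01},
    {"tx":-0.012,"ty":0.032,"tz":0.02,"rx":0,"ry":0,"rz":0,"claw":0.01},
    {"tx":-0.025,"ty":0.068,"tz":0.02,"rx":0,"ry":0,"rz":0,"claw":0.01},
    {"tx":-0.04,"ty":0.108,"tz":0.02,"rx":0,"ry":0,"rz":0,"claw":0.01},
    {"tx":-0.056,"ty":0.15,"tz":0.02,"rx":0,"ry":0,"rz":0,"claw":0.01},
    {"tx":-0.072,"ty":0.193,"tz":0.02,"rx":0,"ry":0,"rz":0,"claw":0.01},
    {"tx":-0.088,"ty":0.236,"tz":0.02,"rx":0,"ry":0,"rz":0,"claw":0.01},
    {"tx":-0.103,"ty":0.278,"tz":0.02,"rx":0,"ry":0,"rz":0,"claw":0.01},
    {"tx":-0.118,"ty":0.318,"tz":0.015,"rx":0,"ry":0,"rz":0,"claw":0.01},
    {"tx":-0.131,"ty":0.353,"tz":0.0,"rx":0,"ry":0,"rz":0,"claw":0.01},
    {"tx":-0.14,"ty":0.378,"tz":-0.015,"rx":0,"ry":0,"rz":0,"claw":0.01},
    {"tx":-0.143,"ty":0.386,"tz":-0.03,"rx":0,"ry":0,"rz":0,"claw":0.01},
  ],
)

```text
clock: 5.15
eef_pos: [430.0, 291.0, 86.5]
tool_rot: [-3.139, 0.002, 0.252]
force: [-0.5, -0.9, -1.7]
width: 17.4
```

```bash
python3 - <<'E'
from h import *
s=read_state();print(s['eef_pos'],s['tool_rot'],s['force'],s['width'],s['qpos'].round(2))
b=get_image("scene");c=get_image("side")
o=np.hstack([cv2.resize(b[300:440,230:370],(400,400)),cv2.resize(c[300:430,300:430],(400,400))])
cv2.imwrite("pics/g2.png",o[...,::-1])
E
```

```text
[429.96554077 290.95142344  86.47154829] [-3.13933197e+00  1.66251175e-03  2.52073676e-01] [-0.54246958 -0.90294816 -1.72353594] 17.350671713305996 [-0.66  0.66  0.02  2.   -0.04  0.47 -1.93]
```

View pics/g2.png

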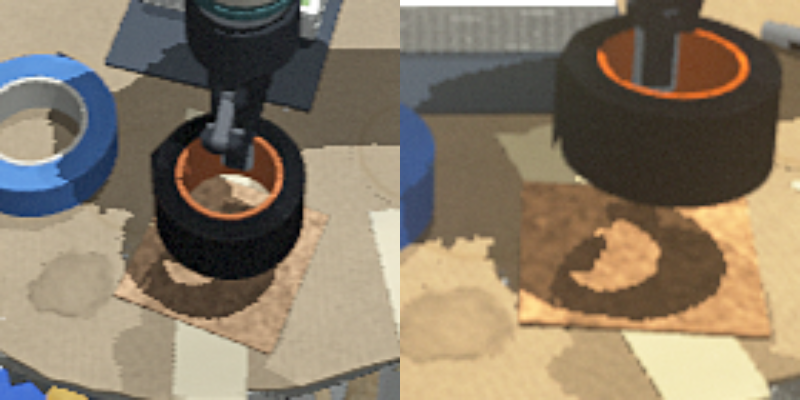

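>>> apply_moves(
  increments=[
    {"tx":0,"ty":0,"tz":-0.01,"rx":0,"ry":0,"rz":0,"claw":0.01},
    {"tx":0,"ty":0,"tz":-0.025,"rx":0,"ry":0,"rz":0,"claw":0.01},
    {"tx":0,"ty":0,"tz":-0.04,"rx":0,"ry":0,"rz":0,"claw":0.01},
    {"tx":0,"ty":0,"tz":-0.053,"rx":0,"ry":0,"rz":0,"claw":0.01},
    {"tx":0,"ty":0,"tz":-0.061,"rx":0,"ry":0,"rz":0,"claw":0.01},
    {"tx":0,"ty":0,"tz":-0.066,"rx":0,"ry":0,"rz":0,"claw":0.01},
    {"tx":0,"ty":0,"tz":-0.068,"rx":0,"ry":0,"rz":0,"claw":0.01},
    {"tx":0,"ty":0,"tz":-0.069,"rx":0,"ry":0,"rz":0,"claw":0.01},
    {"tx":0,"ty":0,"tz":-0.069,"rx":0,"ry":0,"rz":0,"claw":0.01},
  ],
)

```text
clock: 6.15
eef_pos: [433.3, 285.9, 20.3]
tool_rot: [3.141, -0.0, 0.245]
force: [-3.6, -3.2, 16.4]
width: 17.5
```

>>> apply_moves(
  increments=[
    {"tx":0,"ty":0,"tz":0.001,"rx":0,"ry":0,"rz":0,"claw":0.022},
    {"tx":0,"ty":0,"tz":0.001,"rx":0,"ry":0,"rz":0,"claw":0.034},
    {"tx":0,"ty":0,"tz":0.001,"rx":0,"ry":0,"rz":0,"claw":0.044},
    {"tx":0,"ty":0,"tz":0.001,"rx":0,"ry":0,"rz":0,"claw":0.044},
    {"tx":0,"ty":0,"tz":0.02,"rx":0,"ry":0,"rz":0,"claw":0.044},
    {"tx":0,"ty":0,"tz":0.06,"rx":0,"ry":0,"rz":0,"claw":0.044},
    {"tx":0,"ty":0,"tz":0.1,"rx":0,"ry":0,"rz":0,"claw":0.04},
    {"tx":0.015,"ty":-0.04,"tz":0.12,"rx":0,"ry":0,"rz":0,"claw":0.04},
    {"tx":0.03,"ty":-0.085,"tz":0.13,"rx":0,"ry":0,"rz":0,"claw":0.04},
    {"tx":0.045,"ty":-0.13,"tz":0.13,"rx":0,"ry":0,"rz":0,"claw":0.04},
    {"tx":0.06,"ty":-0.175,"tz":0.13,"rx":0,"ry":0,"rz":0,"claw":0.04},
    {"tx":0.075,"ty":-0.22,"tz":0.13,"rx":0,"ry":0,"rz":0,"claw":0.04},
  ],
)

```text
clock: 7.35
eef_pos: [508.6, 64.8, 148.4]
tool_rot: [-3.142, -0.0, 0.246]
force: [1.5, 0.1, 0.1]
width: 40.2
```

>>> apply_moves(
  increments=[
    {"tx":0.015,"ty":-0.04,"tz":0,"rx":0,"ry":0,"rz":0,"claw":0.04},
    {"tx":0.032,"ty":-0.085,"tz":0,"rx":0,"ry":0,"rz":0,"claw":0.04},
    {"tx":0.05,"ty":-0.13,"tz":0,"rx":0,"ry":0,"rz":0,"claw":0.04},
    {"tx":0.068,"ty":-0.175,"tz":0,"rx":0,"ry":0,"rz":0,"claw":0.04},
    {"tx":0.08,"ty":-0.205,"tz":-0.005,"rx":0,"ry":0,"rz":0,"claw":0.04},
    {"tx":0.084,"ty":-0.215,"tz":-0.02,"rx":0,"ry":0,"rz":0,"claw":0.04},
    {"tx":0.084,"ty":-0.215,"tz":-0.045,"rx":0,"ry":0,"rz":0,"claw":0.04},
    {"tx":0.084,"ty":-0.215,"tz":-0.06,"rx":0,"ry":0,"rz":0,"claw":0.04},
    {"tx":0.084,"ty":-0.215,"tz":-0.06,"rx":0,"ry":0,"rz":0,"claw":0.04},
    {"tx":0.084,"ty":-0.215,"tz":-0.06,"rx":0,"ry":0,"rz":0,"claw":0.04},
  ],
)

```text
clock: 8.35
eef_pos: [592.1, -147.2, 88.1]
tool_rot: [-3.141, 0.001, 0.247]
force: [-0.1, 0.1, -0.6]
width: 40.3
```

```bash
python3 - <<'E'
from h import *
s=read_state();print(s['eef_pos'],s['tool_rot'],s['width'])
a=get_image("wrist");cv2.imwrite("pics/w2.png",a[...,::-1])
print(proj("wrist",[s['eef_pos'],[592,-149,46]]))
E
```

```text
[ 592.06386004 -147.15578854   88.12574909] [-3.14074708e+00  5.82481593e-04  2.47470993e-01] 40.25390432529536
[[321.12342753 303.33211106]
 [324.55356806 271.41669538]]
```

View pics/w2.png

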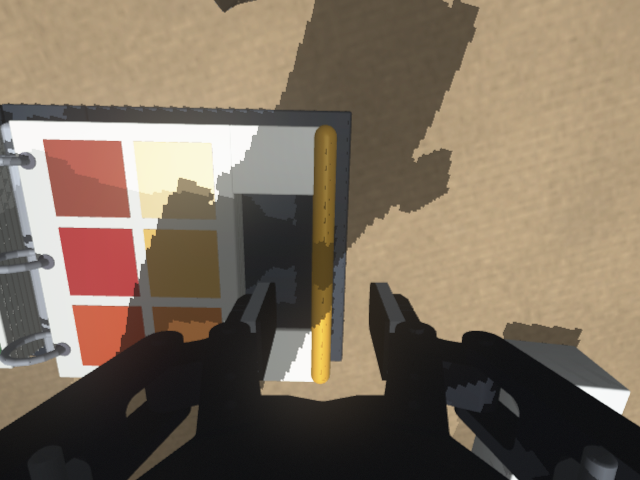

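The bar runs from (325,130) to (320,380), centred between the fingers laterally and about 6 mm further along +x. I'll descend there.

>>> apply_moves(
  increments=[
    {"tx":0.006,"ty":0,"tz":-0.02,"rx":0,"ry":0,"rz":0,"claw":0.04},
    {"tx":0.006,"ty":0,"tz":-0.04,"rx":0,"ry":0,"rz":0,"claw":0.04},
    {"tx":0.006,"ty":0,"tz":-0.055,"rx":0,"ry":0,"rz":0,"claw":0.04},
    {"tx":0.006,"ty":0,"tz":-0.064,"rx":0,"ry":0,"rz":0,"claw":0.04},
    {"tx":0.006,"ty":0,"tz":-0.067,"rx":0,"ry":0,"rz":0,"claw":0.03},
    {"tx":0.006,"ty":0,"tz":-0.067,"rx":0,"ry":0,"rz":0,"claw":0.02},
    {"tx":0.006,"ty":0,"tz":-0.067,"rx":0,"ry":0,"rz":0,"claw":0.012},
    {"tx":0.006,"ty":0,"tz":-0.067,"rx":0,"ry":0,"rz":0,"claw":0.005},
    {"tx":0.006,"ty":0,"tz":-0.067,"rx":0,"ry":0,"rz":0,"claw":0.0},
    {"tx":0.006,"ty":0,"tz":-0.067,"rx":0,"ry":0,"rz":0,"claw":0.0},
    {"tx":0.006,"ty":0,"tz":-0.067,"rx":0,"ry":0,"rz":0,"claw":0.0},
  ],
)

```text
clock: 9.5
eef_pos: [597.8, -145.8, 21.8]
tool_rot: [-3.138, 0.0, 0.246]
force: [-1.6, 4.7, -0.0]
width: 10.1
```

```bash
python3 - <<'E'
from h import *
s=read_state();print(s['eef_pos'],s['force'],s['torque'],s['width'])
y=.23
for k in range(0,13):
    a=k*np.pi/12; d=170*(1-np.cos(a)); print(k*15, (np.array([-np.sin(y)*d,np.cos(y)*d,170*np.sin(a)])/1000).round(3))
E
```

```text
[ 597.77398291 -145.80336517   21.82531284] [-1.59717181  4.68698517 -0.02517989] [ 0.97593638  0.27634321 -0.15186373] 10.147969601859794
0 [-0.  0.  0.]
15 [-0.001  0.006  0.044]
30 [-0.005  0.022  0.085]
45 [-0.011  0.048  0.12 ]
60 [-0.019  0.083  0.147]
75 [-0.029  0.123  0.164]
90 [-0.039  0.166  0.17 ]
105 [-0.049  0.208  0.164]
120 [-0.058  0.248  0.147]
135 [-0.066  0.283  0.12 ]
150 [-0.072  0.309  0.085]
165 [-0.076  0.325  0.044]
180 [-0.078  0.331  0.   ]
```

>>> apply_moves(
  increments=[
    {"tx":0,"ty":0.001,"tz":0.01,"rx":0,"ry":0,"rz":0,"claw":0},
    {"tx":-0.001,"ty":0.003,"tz":0.029,"rx":0,"ry":0,"rz":0,"claw":0},
    {"tx":-0.001,"ty":0.006,"tz":0.044,"rx":0,"ry":0,"rz":0,"claw":0},
    {"tx":-0.002,"ty":0.01,"tz":0.058,"rx":0,"ry":0,"rz":0,"claw":0},
    {"tx":-0.004,"ty":0.016,"tz":0.072,"rx":0,"ry":0,"rz":0,"claw":0},
    {"tx":-0.005,"ty":0.022,"tz":0.085,"rx":0,"ry":0,"rz":0,"claw":0},
    {"tx":-0.007,"ty":0.03,"tz":0.0975,"rx":0,"ry":0,"rz":0,"claw":0},
    {"tx":-0.009,"ty":0.039,"tz":0.109,"rx":0,"ry":0,"rz":0,"claw":0},
    {"tx":-0.011,"ty":0.0485,"tz":0.12,"rx":0,"ry":0,"rz":0,"claw":0},
    {"tx":-0.014,"ty":0.059,"tz":0.13,"rx":0,"ry":0,"rz":0,"claw":0},
    {"tx":-0.0165,"ty":0.0705,"tz":0.139,"rx":0,"ry":0,"rz":0,"claw":0},
    {"tx":-0.019,"ty":0.083,"tz":0.147,"rx":0,"ry":0,"rz":0,"claw":0},
  ],
)

```text
clock: 10.7
eef_pos: [580.1, -68.7, 170.7]
tool_rot: [3.136, -0.002, 0.243]
force: [0.4, -7.3, 5.1]
width: 9.3
```

>>> apply_moves(
  increments=[
    {"tx":-0.003,"ty":0.013,"tz":0.007,"rx":0,"ry":0,"rz":0,"claw":0},
    {"tx":-0.006,"ty":0.026,"tz":0.0125,"rx":0,"ry":0,"rz":0,"claw":0},
    {"tx":-0.009,"ty":0.04,"tz":0.017,"rx":0,"ry":0,"rz":0,"claw":0},
    {"tx":-0.013,"ty":0.054,"tz":0.02,"rx":0,"ry":0,"rz":0,"claw":0},
    {"tx":-0.016,"ty":0.068,"tz":0.022,"rx":0,"ry":0,"rz":0,"claw":0},
    {"tx":-0.019,"ty":0.083,"tz":0.023,"rx":0,"ry":0,"rz":0,"claw":0},
    {"tx":-0.023,"ty":0.097,"tz":0.022,"rx":0,"ry":0,"rz":0,"claw":0},
    {"tx":-0.026,"ty":0.1115,"tz":0.02,"rx":0,"ry":0,"rz":0,"claw":0},
    {"tx":-0.029,"ty":0.1255,"tz":0.017,"rx":0,"ry":0,"rz":0,"claw":0},
    {"tx":-0.033,"ty":0.139,"tz":0.0125,"rx":0,"ry":0,"rz":0,"claw":0},
    {"tx":-0.036,"ty":0.153,"tz":0.007,"rx":0,"ry":0,"rz":0,"claw":0},
    {"tx":-0.039,"ty":0.1655,"tz":0.0,"rx":0,"ry":0,"rz":0,"claw":0},
  ],
)

```text
clock: 11.9
eef_pos: [540.7, 101.8, 169.6]
tool_rot: [-3.141, -0.003, 0.246]
force: [1.0, 1.3, 5.8]
width: 9.9
```

>>> apply_moves(
  increments=[
    {"tx":-0.003,"ty":0.012,"tz":-0.008,"rx":0,"ry":0,"rz":0,"claw":0},
    {"tx":-0.0055,"ty":0.0235,"tz":-0.017,"rx":0,"ry":0,"rz":0,"claw":0},
    {"tx":-0.008,"ty":0.034,"tz":-0.027,"rx":0,"ry":0,"rz":0,"claw":0},
    {"tx":-0.01,"ty":0.044,"tz":-0.038,"rx":0,"ry":0,"rz":0,"claw":0},
    {"tx":-0.0125,"ty":0.053,"tz":-0.05,"rx":0,"ry":0,"rz":0,"claw":0},
    {"tx":-0.014,"ty":0.0605,"tz":-0.062,"rx":0,"ry":0,"rz":0,"claw":0},
    {"tx":-0.016,"ty":0.067,"tz":-0.075,"rx":0,"ry":0,"rz":0,"claw":0},
    {"tx":-0.017,"ty":0.073,"tz":-0.089,"rx":0,"ry":0,"rz":0,"claw":0},
    {"tx":-0.018,"ty":0.077,"tz":-0.103,"rx":0,"ry":0,"rz":0,"claw":0},
    {"tx":-0.0185,"ty":0.079,"tz":-0.111,"rx":0,"ry":0,"rz":0,"claw":0},
    {"tx":-0.019,"ty":0.08,"tz":-0.118,"rx":0,"ry":0,"rz":0,"claw":0},
  ],
)

```text
clock: 13.0
eef_pos: [521.9, 182.4, 49.2]
tool_rot: [-3.14, -0.002, 0.247]
force: [3.9, 7.4, 2.2]
width: 9.5
```

>>> apply_moves(
  increments=[
    {"tx":0,"ty":0.001,"tz":-0.007,"rx":0,"ry":0,"rz":0,"claw":0},
    {"tx":0,"ty":0.002,"tz":-0.013,"rx":0,"ry":0,"rz":0,"claw":0},
    {"tx":0,"ty":0.002,"tz":-0.019,"rx":0,"ry":0,"rz":0,"claw":0},
    {"tx":0,"ty":0.003,"tz":-0.024,"rx":0,"ry":0,"rz":0,"claw":0},
    {"tx":0,"ty":0.003,"tz":-0.027,"rx":0,"ry":0,"rz":0,"claw":0},
    {"tx":0,"ty":0.003,"tz":-0.029,"rx":0,"ry":0,"rz":0,"claw":0},
    {"tx":0,"ty":0.003,"tz":-0.03,"rx":0,"ry":0,"rz":0,"claw":0},
    {"tx":0,"ty":0.003,"tz":-0.03,"rx":0,"ry":0,"rz":0,"claw":0},
  ],
)

```text
clock: 13.8
eef_pos: [521.3, 185.4, 19.4]
tool_rot: [-3.139, -0.001, 0.247]
force: [1.1, 7.7, 1.4]
width: 9.9
```

```bash
python3 - <<'E'
from h import *
s=read_state();print(s['eef_pos'],s['force'],s['torque'],s['width'])
b=get_image("scene");c=get_image("side")
o=np.hstack([cv2.resize(b[180:345,240:405],(400,400)),cv2.resize(c[220:350,260:390],(400,400))])
cv2.imwrite("pics/g3.png",o[...,::-1])
E
```

```text
[521.30973585 185.43006387  19.4388938 ] [1.08863012 7.66439156 1.35191432] [ 1.21548716 -0.55060373 -0.27645333] 9.862249262723722
```

View pics/g3.png

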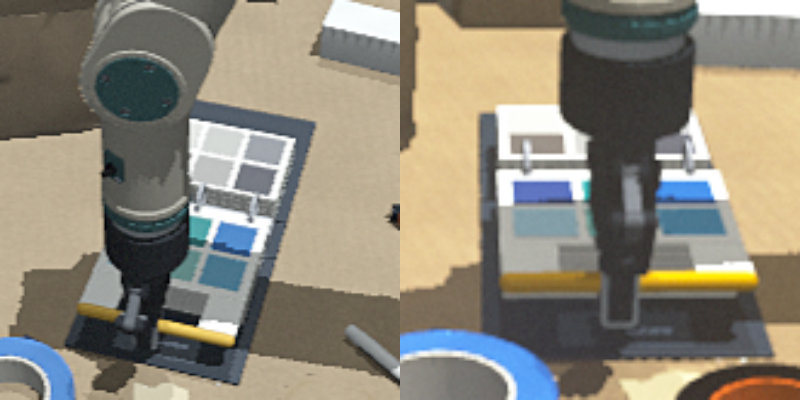

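The leaf lies flat on the +y page with the blue shades up and the bar resting at the near end. I'll release it and go over the tape.

>>> apply_moves(
  increments=[
    {"tx":0,"ty":0,"tz":0,"rx":0,"ry":0,"rz":0,"claw":0.018},
    {"tx":0,"ty":0,"tz":0,"rx":0,"ry":0,"rz":0,"claw":0.028},
    {"tx":0,"ty":0,"tz":0,"rx":0,"ry":0,"rz":0,"claw":0.038},
    {"tx":0,"ty":0,"tz":0.003,"rx":0,"ry":0,"rz":0,"claw":0.038},
    {"tx":0,"ty":0,"tz":0.025,"rx":0,"ry":0,"rz":0,"claw":0.038},
    {"tx":0,"ty":0,"tz":0.06,"rx":0,"ry":0,"rz":0,"claw":0.038},
    {"tx":0,"ty":0,"tz":0.1,"rx":0,"ry":0,"rz":0,"claw":0.046},
    {"tx":-0.015,"ty":0.025,"tz":0.13,"rx":0,"ry":0,"rz":0,"claw":0.046},
    {"tx":-0.035,"ty":0.06,"tz":0.15,"rx":0,"ry":0,"rz":0,"claw":0.046},
    {"tx":-0.057,"ty":0.095,"tz":0.16,"rx":0,"ry":0,"rz":0,"claw":0.046},
    {"tx":-0.079,"ty":0.132,"tz":0.16,"rx":0,"ry":0,"rz":0,"claw":0.046},
    {"tx":-0.1,"ty":0.165,"tz":0.16,"rx":0,"ry":0,"rz":0,"claw":0.046},
  ],
)

```text
clock: 15.1
eef_pos: [420.1, 349.4, 181.0]
tool_rot: [-3.141, -0.001, 0.246]
force: [0.6, 1.0, 0.4]
width: 45.9
```

>>> apply_moves(
  increments=[
    {"tx":-0.007,"ty":0.011,"tz":0,"rx":0,"ry":0,"rz":0,"claw":0.046},
    {"tx":-0.007,"ty":0.011,"tz":0,"rx":0,"ry":0,"rz":0,"claw":0.046},
    {"tx":-0.007,"ty":0.011,"tz":0,"rx":0,"ry":0,"rz":0,"claw":0.046},
  ],
)

```text
clock: 15.4
eef_pos: [415.0, 357.3, 180.2]
tool_rot: [3.14, 0.0, 0.244]
force: [0.7, 0.1, 1.3]
width: 45.9
```

```bash
python3 - <<'E'
from h import *
s=read_state();print(s['eef_pos'],s['tool_rot'],s['width'],s['qpos'].round(2))
c=calibration("wrist");a=get_image("wrist")
cv2.imwrite("pics/w3.png",a[...,::-1])
H,S,V=cv2.split(cv2.cvtColor(a,cv2.COLOR_RGB2HSV))
P=proj("wrist",[[424,324,54]],c)[0];print(P)
k=np.zeros(H.shape,bool);x,y=P.astype(int);k[max(0,y-75):y+75,x-85:x+85]=1
m=(H<13)&(S>140)&(V>100)&k
q=big(m);w=plane("wrist",q[:,0],54,c)[:,:2].astype(np.float32);print(cv2.contourArea(q),q[:,0].min(0),q[:,0].max(0),cv2.minEnclosingCircle(w))
E
```

```text
[415.02741226 357.2818525  180.18719944] [3.13978847e+00 1.67705453e-05 2.44382494e-01] 45.94837817038375 [-0.78  0.55  0.03  1.86 -0.02  0.74 -2.07]
[366.22821151 232.38210717]
6428.0 [316 188] [408 276] ((422.38800048828125, 326.9955139160156), 36.24244689941406)
```

View pics/w3.png

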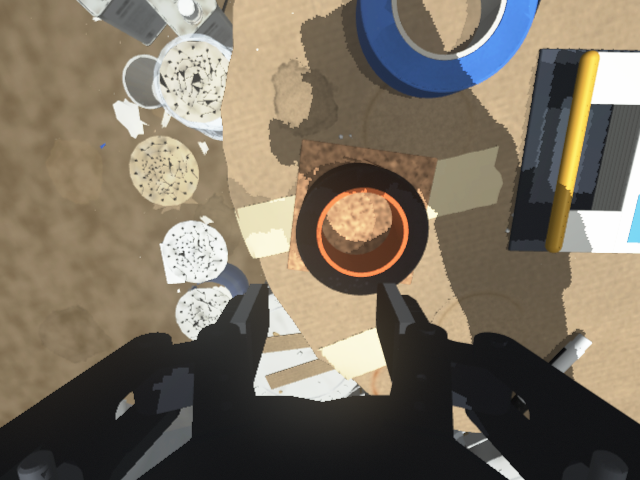

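The tape rim is centred at (362,232), giving (422,327) in the world, inside the mat. I'll grasp its +y side.

>>> apply_moves(
  increments=[
    {"tx":-0.002,"ty":0.0075,"tz":-0.03,"rx":0,"ry":0,"rz":0,"claw":0.046},
    {"tx":-0.002,"ty":0.0075,"tz":-0.07,"rx":0,"ry":0,"rz":0,"claw":0.046},
    {"tx":-0.002,"ty":0.0075,"tz":-0.105,"rx":0,"ry":0,"rz":0,"claw":0.046},
    {"tx":-0.002,"ty":0.0075,"tz":-0.135,"rx":0,"ry":0,"rz":0,"claw":0.046},
    {"tx":-0.002,"ty":0.0075,"tz":-0.15,"rx":0,"ry":0,"rz":0,"claw":0.046},
    {"tx":-0.002,"ty":0.0075,"tz":-0.158,"rx":0,"ry":0,"rz":0,"claw":0.046},
    {"tx":-0.002,"ty":0.0075,"tz":-0.158,"rx":0,"ry":0,"rz":0,"claw":0.046},
    {"tx":-0.002,"ty":0.0075,"tz":-0.158,"rx":0,"ry":0,"rz":0,"claw":0.03},
    {"tx":-0.002,"ty":0.0075,"tz":-0.158,"rx":0,"ry":0,"rz":0,"claw":0.02},
    {"tx":-0.002,"ty":0.0075,"tz":-0.158,"rx":0,"ry":0,"rz":0,"claw":0.01},
    {"tx":-0.002,"ty":0.0075,"tz":-0.158,"rx":0,"ry":0,"rz":0,"claw":0.01},
    {"tx":-0.002,"ty":0.0075,"tz":-0.158,"rx":0,"ry":0,"rz":0,"claw":0.01},
  ],
)

```text
clock: 16.65
eef_pos: [413.1, 367.4, 23.9]
tool_rot: [-3.14, -0.003, 0.246]
force: [-0.2, -0.8, 6.9]
width: 17.3
```

>>> apply_moves(
  increments=[
    {"tx":0,"ty":0,"tz":0.01,"rx":0,"ry":0,"rz":0,"claw":0.01},
    {"tx":0,"ty":0,"tz":0.03,"rx":0,"ry":0,"rz":0,"claw":0.01},
    {"tx":0.003,"ty":-0.007,"tz":0.055,"rx":0,"ry":0,"rz":0,"claw":0.01},
    {"tx":0.013,"ty":-0.027,"tz":0.08,"rx":0,"ry":0,"rz":0,"claw":0.01},
    {"tx":0.028,"ty":-0.058,"tz":0.09,"rx":0,"ry":0,"rz":0,"claw":0.01},
    {"tx":0.045,"ty":-0.094,"tz":0.09,"rx":0,"ry":0,"rz":0,"claw":0.01},
    {"tx":0.062,"ty":-0.13,"tz":0.09,"rx":0,"ry":0,"rz":0,"claw":0.01},
    {"tx":0.079,"ty":-0.166,"tz":0.09,"rx":0,"ry":0,"rz":0,"claw":0.01},
    {"tx":0.095,"ty":-0.2,"tz":0.09,"rx":0,"ry":0,"rz":0,"claw":0.01},
    {"tx":0.107,"ty":-0.225,"tz":0.085,"rx":0,"ry":0,"rz":0,"claw":0.01},
    {"tx":0.113,"ty":-0.237,"tz":0.08,"rx":0,"ry":0,"rz":0,"claw":0.01},
    {"tx":0.113,"ty":-0.237,"tz":0.075,"rx":0,"ry":0,"rz":0,"claw":0.01},
  ],
)

```text
clock: 17.85
eef_pos: [525.8, 127.6, 97.3]
tool_rot: [3.141, -0.0, 0.242]
force: [0.2, 0.8, -2.4]
width: 17.8
```

```bash
python3 - <<'E'
from h import *
s=read_state();print(s['eef_pos'],s['force'],s['torque'],s['width'])
b=get_image("scene");c=get_image("side")
o=np.hstack([cv2.resize(b[180:345,240:405],(400,400)),cv2.resize(c[200:350,250:400],(400,400))])
cv2.imwrite("pics/g4.png",o[...,::-1])
E
```

```text
[525.81238749 127.58751458  97.34965714] [ 0.23749195  0.78798255 -2.43562192] [ 0.08765007  0.07311402 -0.01393614] 17.77576303980515
```

View pics/g4.png

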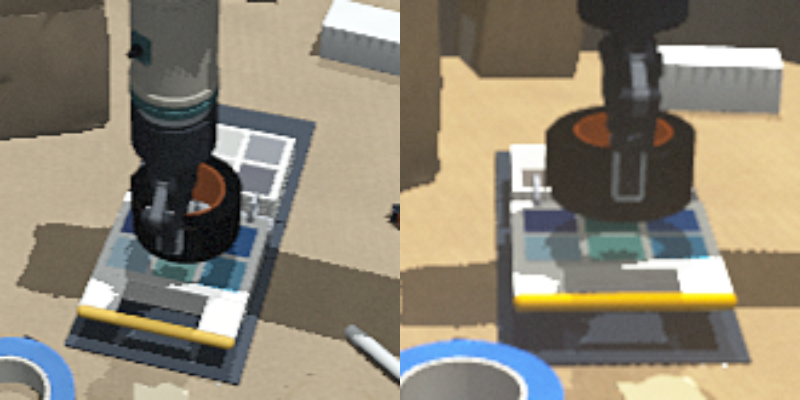

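The tape is level over the +y page and clear of the rings, so I'll lower it.

>>> apply_moves(
  increments=[
    {"tx":0,"ty":0,"tz":-0.008,"rx":0,"ry":0,"rz":0,"claw":0.01},
    {"tx":0,"ty":0,"tz":-0.018,"rx":0,"ry":0,"rz":0,"claw":0.01},
    {"tx":0,"ty":0,"tz":-0.026,"rx":0,"ry":0,"rz":0,"claw":0.01},
    {"tx":0,"ty":0,"tz":-0.031,"rx":0,"ry":0,"rz":0,"claw":0.01},
    {"tx":0,"ty":0,"tz":-0.034,"rx":0,"ry":0,"rz":0,"claw":0.01},
    {"tx":0,"ty":0,"tz":-0.035,"rx":0,"ry":0,"rz":0,"claw":0.01},
    {"tx":0,"ty":0,"tz":-0.036,"rx":0,"ry":0,"rz":0,"claw":0.01},
    {"tx":0,"ty":0,"tz":-0.036,"rx":0,"ry":0,"rz":0,"claw":0.01},
  ],
)

```text
clock: 18.75
eef_pos: [524.9, 129.6, 61.9]
tool_rot: [-3.141, 0.0, 0.246]
force: [-2.5, -0.4, 1.1]
width: 17.6
```

>>> apply_moves(
  increments=[
    {"tx":0,"ty":0,"tz":-0.001,"rx":0,"ry":0,"rz":0,"claw":0.01},
    {"tx":0,"ty":0,"tz":-0.001,"rx":0,"ry":0,"rz":0,"claw":0.01},
    {"tx":0,"ty":0,"tz":-0.001,"rx":0,"ry":0,"rz":0,"claw":0.01},
  ],
)

```text
clock: 19.05
eef_pos: [524.9, 129.6, 61.7]
tool_rot: [-3.141, -0.0, 0.246]
force: [-4.6, -0.9, 11.4]
width: 17.7
```

>>> apply_moves(
  increments=[
    {"tx":0,"ty":0,"tz":0,"rx":0,"ry":0,"rz":0,"claw":0.024},
    {"tx":0,"ty":0,"tz":0,"rx":0,"ry":0,"rz":0,"claw":0.036},
    {"tx":0,"ty":0,"tz":0.001,"rx":0,"ry":0,"rz":0,"claw":0.045},
    {"tx":0,"ty":0,"tz":0.003,"rx":0,"ry":0,"rz":0,"claw":0.045},
    {"tx":0,"ty":0,"tz":0.025,"rx":0,"ry":0,"rz":0,"claw":0.045},
    {"tx":0,"ty":0,"tz":0.06,"rx":0,"ry":0,"rz":0,"claw":0.045},
    {"tx":0,"ty":0,"tz":0.1,"rx":0,"ry":0,"rz":0,"claw":0.045},
    {"tx":-0.001,"ty":-0.025,"tz":0.125,"rx":0,"ry":0,"rz":-0.4,"claw":0.06},
    {"tx":-0.004,"ty":-0.065,"tz":0.14,"rx":0,"ry":0,"rz":-0.8,"claw":0.082},
    {"tx":-0.007,"ty":-0.11,"tz":0.14,"rx":0,"ry":0,"rz":-1.2,"claw":0.082},
    {"tx":-0.01,"ty":-0.155,"tz":0.14,"rx":0,"ry":0,"rz":-1.4,"claw":0.082},
    {"tx":-0.013,"ty":-0.2,"tz":0.14,"rx":0,"ry":0,"rz":-1.4,"claw":0.082},
  ],
)

```text
clock: 20.25
eef_pos: [512.0, -72.1, 200.7]
tool_rot: [3.141, -0.001, 0.124]
force: [0.5, 0.3, 0.7]
width: 82.1
```

>>> apply_moves(
  increments=[
    {"tx":-0.003,"ty":-0.045,"tz":0,"rx":0,"ry":0,"rz":0,"claw":0.082},
    {"tx":-0.006,"ty":-0.09,"tz":0,"rx":0,"ry":0,"rz":0,"claw":0.082},
    {"tx":-0.009,"ty":-0.135,"tz":0,"rx":0,"ry":0,"rz":0,"claw":0.082},
    {"tx":-0.012,"ty":-0.18,"tz":0,"rx":0,"ry":0,"rz":0,"claw":0.082},
    {"tx":-0.015,"ty":-0.22,"tz":0,"rx":0,"ry":0,"rz":0,"claw":0.082},
    {"tx":-0.017,"ty":-0.245,"tz":0,"rx":0,"ry":0,"rz":0,"claw":0.082},
    {"tx":-0.017,"ty":-0.252,"tz":0,"rx":0,"ry":0,"rz":0,"claw":0.082},
    {"tx":-0.017,"ty":-0.252,"tz":0,"rx":0,"ry":0,"rz":0,"claw":0.082},
    {"tx":-0.017,"ty":-0.252,"tz":0,"rx":0,"ry":0,"rz":0,"claw":0.082},
  ],
)

```text
clock: 21.15
eef_pos: [495.7, -320.3, 200.2]
tool_rot: [-3.14, -0.0, 0.126]
force: [0.0, 0.8, -0.6]
width: 82.1
```

```bash
python3 - <<'E'
from h import *
s=read_state();print(s['eef_pos'],s['tool_rot'],s['width'],s['qpos'].round(2))
c=calibration("wrist");a=get_image("wrist")
cv2.imwrite("pics/w4.png",a[...,::-1])
H,S,V=cv2.split(cv2.cvtColor(a,cv2.COLOR_RGB2HSV))
P=proj("wrist",[[495,-323,50],[430,-331,50],[560,-315,50]],c);print(P)
for th in (120,160,190,215):
    m=(S<35)&(V>th); m[:,:150]=0;m[:,520:]=0
    q=big(m);w=plane("wrist",q[:,0],50,c)[:,:2].astype(np.float32);print(th,cv2.contourArea(q),cv2.minAreaRect(w))
E
```

```text
[ 495.68483555 -320.31755385  200.17512969] [-3.13989065e+00 -1.69905939e-04  1.25589213e-01] 82.0675164743672 [ 0.54  0.58 -0.01  1.72  0.01  0.84 -0.93]
[[325.83204228 227.58411257]
 [325.41869095 299.06018233]
 [326.29505817 147.52012427]]
120 9611.0 ((496.83038330078125, -324.84326171875), (129.71734619140625, 55.258121490478516), 7.874166488647461)
160 7939.0 ((491.9830017089844, -325.513671875), (119.9302749633789, 55.258121490478516), 7.874166488647461)
190 7586.0 ((487.31964111328125, -326.15863037109375), (110.51477813720703, 55.258121490478516), 7.8741655349731445)
215 7477.0 ((487.353271484375, -326.4222106933594), (110.51568603515625, 54.6954231262207), 7.8652191162109375)
```

View pics/w4.png

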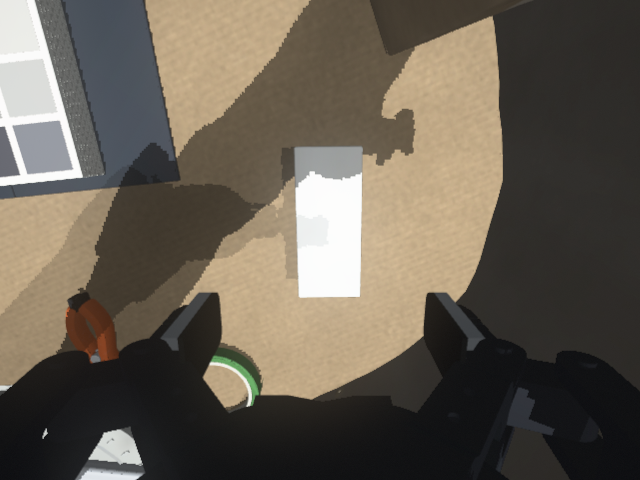

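The carton top is cleanly measured at 129.7 x 55.3 mm, centre (497,-325), yaw 7.9°. Now the grasp.

>>> apply_moves(
  increments=[
    {"tx":0.001,"ty":-0.0045,"tz":-0.03,"rx":0,"ry":0,"rz":0.13,"claw":0.082},
    {"tx":0.001,"ty":-0.0045,"tz":-0.07,"rx":0,"ry":0,"rz":0.13,"claw":0.082},
    {"tx":0.001,"ty":-0.0045,"tz":-0.11,"rx":0,"ry":0,"rz":0.13,"claw":0.082},
    {"tx":0.001,"ty":-0.0045,"tz":-0.145,"rx":0,"ry":0,"rz":0.13,"claw":0.082},
    {"tx":0.001,"ty":-0.0045,"tz":-0.17,"rx":0,"ry":0,"rz":0.13,"claw":0.082},
    {"tx":0.001,"ty":-0.0045,"tz":-0.18,"rx":0,"ry":0,"rz":0.13,"claw":0.082},
    {"tx":0.001,"ty":-0.0045,"tz":-0.182,"rx":0,"ry":0,"rz":0.13,"claw":0.082},
    {"tx":0.001,"ty":-0.0045,"tz":-0.182,"rx":0,"ry":0,"rz":0.13,"claw":0.07},
    {"tx":0.001,"ty":-0.0045,"tz":-0.182,"rx":0,"ry":0,"rz":0.13,"claw":0.06},
    {"tx":0.001,"ty":-0.0045,"tz":-0.182,"rx":0,"ry":0,"rz":0.13,"claw":0.05},
    {"tx":0.001,"ty":-0.0045,"tz":-0.182,"rx":0,"ry":0,"rz":0.13,"claw":0.042},
    {"tx":0.001,"ty":-0.0045,"tz":-0.182,"rx":0,"ry":0,"rz":0.13,"claw":0.042},
  ],
)

```text
clock: 22.4
eef_pos: [497.4, -327.4, 20.2]
tool_rot: [3.14, -0.003, 0.135]
force: [-1.1, 1.1, 6.0]
width: 54.2
```

>>> apply_moves(
  increments=[
    {"tx":0,"ty":0,"tz":0.01,"rx":0,"ry":0,"rz":0,"claw":0.042},
    {"tx":0,"ty":0,"tz":0.03,"rx":0,"ry":0,"rz":0,"claw":0.042},
    {"tx":0.003,"ty":0.01,"tz":0.055,"rx":0,"ry":0,"rz":0.1,"claw":0.042},
    {"tx":0.01,"ty":0.035,"tz":0.075,"rx":0,"ry":0,"rz":0.25,"claw":0.042},
    {"tx":0.02,"ty":0.07,"tz":0.085,"rx":0,"ry":0,"rz":0.4,"claw":0.042},
    {"tx":0.031,"ty":0.11,"tz":0.085,"rx":0,"ry":0,"rz":0.55,"claw":0.042},
    {"tx":0.042,"ty":0.15,"tz":0.085,"rx":0,"ry":0,"rz":0.7,"claw":0.042},
    {"tx":0.053,"ty":0.19,"tz":0.085,"rx":0,"ry":0,"rz":0.85,"claw":0.042},
    {"tx":0.063,"ty":0.225,"tz":0.083,"rx":0,"ry":0,"rz":1.0,"claw":0.042},
    {"tx":0.071,"ty":0.252,"tz":0.078,"rx":0,"ry":0,"rz":1.1,"claw":0.042},
    {"tx":0.0745,"ty":0.264,"tz":0.073,"rx":0,"ry":0,"rz":1.1,"claw":0.042},
    {"tx":0.0745,"ty":0.264,"tz":0.07,"rx":0,"ry":0,"rz":1.1,"claw":0.042},
  ],
)

```text
clock: 23.6
eef_pos: [571.0, -61.0, 88.3]
tool_rot: [-3.141, -0.0, 0.234]
force: [-0.6, -0.4, -2.3]
width: 54.1
```

```bash
python3 - <<'E'
from h import *
s=read_state();print(s['eef_pos'],s['tool_rot'],s['force'],s['torque'],s['width'])
b=get_image("scene");c=get_image("side")
o=np.hstack([cv2.resize(b[180:345,240:405],(400,400)),cv2.resize(c[200:350,250:400],(400,400))])
cv2.imwrite("pics/g5.png",o[...,::-1])
E
```

```text
[570.96080285 -61.02000522  88.33947858] [-3.14090354e+00 -4.05723670e-04  2.34148559e-01] [-0.57746278 -0.35501736 -2.32736056] [ 0.03303615  0.0562632  -0.03256884] 54.06872660156221
```

View pics/g5.png

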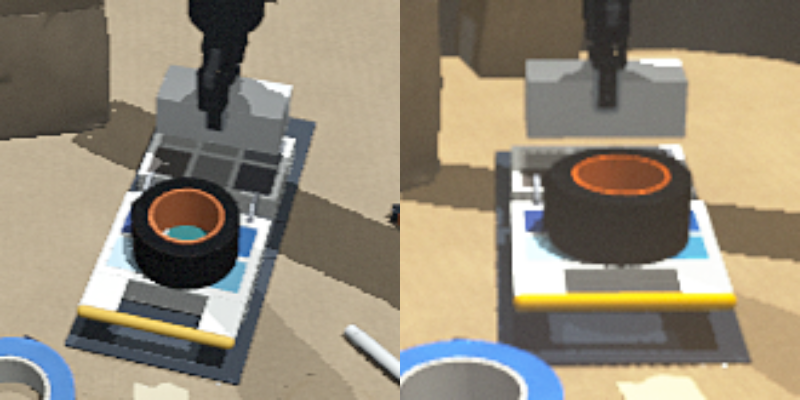

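The tape sits flat on the +y page, and the carton is level over the -y page. I'll lower it.

>>> apply_moves(
  increments=[
    {"tx":0,"ty":0,"tz":-0.008,"rx":0,"ry":0,"rz":0,"claw":0.042},
    {"tx":0,"ty":0,"tz":-0.016,"rx":0,"ry":0,"rz":0,"claw":0.042},
    {"tx":0,"ty":0,"tz":-0.023,"rx":0,"ry":0,"rz":0,"claw":0.042},
    {"tx":0,"ty":0,"tz":-0.027,"rx":0,"ry":0,"rz":0,"claw":0.042},
    {"tx":0,"ty":0,"tz":-0.029,"rx":0,"ry":0,"rz":0,"claw":0.042},
    {"tx":0,"ty":0,"tz":-0.03,"rx":0,"ry":0,"rz":0,"claw":0.042},
    {"tx":0,"ty":0,"tz":-0.031,"rx":0,"ry":0,"rz":0,"claw":0.042},
    {"tx":0,"ty":0,"tz":-0.031,"rx":0,"ry":0,"rz":0,"claw":0.042},
  ],
)

```text
clock: 24.5
eef_pos: [570.8, -62.9, 57.4]
tool_rot: [3.141, -0.0, 0.231]
force: [0.1, 0.0, -1.1]
width: 54.2
```

>>> apply_moves(
  increments=[
    {"tx":0,"ty":0,"tz":-0.001,"rx":0,"ry":0,"rz":0,"claw":0.042},
    {"tx":0,"ty":0,"tz":-0.0015,"rx":0,"ry":0,"rz":0,"claw":0.042},
    {"tx":0,"ty":0,"tz":-0.0015,"rx":0,"ry":0,"rz":0,"claw":0.042},
  ],
)

```text
clock: 24.8
eef_pos: [570.9, -62.9, 57.2]
tool_rot: [3.141, -0.001, 0.231]
force: [-3.1, 0.4, 7.8]
width: 54.1
```

>>> apply_moves(
  increments=[
    {"tx":0,"ty":0,"tz":0,"rx":0,"ry":0,"rz":0,"claw":0.058},
    {"tx":0,"ty":0,"tz":0,"rx":0,"ry":0,"rz":0,"claw":0.066},
    {"tx":0,"ty":0,"tz":0.001,"rx":0,"ry":0,"rz":0,"claw":0.07},
    {"tx":0,"ty":0,"tz":0.003,"rx":0,"ry":0,"rz":0,"claw":0.07},
    {"tx":0,"ty":0,"tz":0.02,"rx":0,"ry":0,"rz":0,"claw":0.07},
    {"tx":0,"ty":0,"tz":0.055,"rx":0,"ry":0,"rz":0,"claw":0.07},
    {"tx":0,"ty":0,"tz":0.095,"rx":0,"ry":0,"rz":0,"claw":0.07},
    {"tx":-0.02,"ty":-0.02,"tz":0.135,"rx":0,"ry":0,"rz":0,"claw":0.07},
    {"tx":-0.05,"ty":-0.04,"tz":0.165,"rx":0,"ry":0,"rz":0,"claw":0.07},
    {"tx":-0.075,"ty":-0.07,"tz":0.18,"rx":0,"ry":0,"rz":0,"claw":0.07},
    {"tx":-0.09,"ty":-0.1,"tz":0.18,"rx":0,"ry":0,"rz":0,"claw":0.07},
    {"tx":-0.09,"ty":-0.1,"tz":0.18,"rx":0,"ry":0,"rz":0,"claw":0.07},
  ],
)

```text
clock: 26.0
eef_pos: [478.1, -168.1, 236.9]
tool_rot: [3.138, 0.001, 0.223]
force: [-0.2, -0.2, -0.3]
width: 70.2
```

```bash
python3 - <<'E'
from h import *
s=read_state();print(s['clock'],s['eef_pos'],s['force'],s['width'])
b=get_image("scene");c=get_image("side")
o=np.hstack([cv2.resize(b[180:380,190:390],(400,400)),cv2.resize(c[170:370,200:400],(400,400))])
cv2.imwrite("pics/g6.png",o[...,::-1])
E
```

```text
26.0 [ 478.0594703  -168.14515098  236.85530339] [-0.1639065  -0.20587547 -0.32331149] 70.15490752923768
```

The picture limit is reached, so I'll check the final state numerically.

```bash
python3 - <<'E'
from h import *
y=.232;c0=np.array([553,18]);Rb=np.array([[np.cos(y),np.sin(y)],[-np.sin(y),np.cos(y)]])
for n in("scene","side"):
    im=get_image(n);H,S,V=cv2.split(cv2.cvtColor(im,cv2.COLOR_RGB2HSV));X,Y=np.meshgrid(np.arange(640),np.arange(480))
    def near(p,r): u=proj(n,[p])[0]; return np.hypot(X-u[0],Y-u[1])<r
    for nm,m,z in [("tape",(H<14)&(S>130)&(V>70)&near([536,91,92],24),92),("bar",(H>18)&(H<32)&(S>150)&near([514,183,44],60),44),
                   ("carton",(S<40)&(V>120)&near([571,-61,87],35)&(Y<proj(n,[[571,-61,87]])[0][1]+16),87),("blue",(H>95)&(H<125)&(S>120)&near([590,318,36],55),36)]:
        q=big(m);w=plane(n,q[:,0],z)[:,:2]
        r=cv2.minAreaRect(w.astype(np.float32)); print(n,nm,np.round(r[0]),np.round(r[1]),round(r[2],1),"binder",(Rb@(np.array(r[0])-c0)).round(0))
a=cv2.imread("pics/scene0.png").astype(int);b=get_image("scene")[...,::-1].astype(int)
for nm,(x0,y0,x1,y1) in {"blue":(208,315,275,378),"spray":(198,195,234,270)}.items(): print(nm,"change",np.abs(a-b)[y0:y1,x0:x1].mean())
E
```

```text
scene tape [533.  86.] [72. 73.] 28.6 binder [-4. 71.]
scene bar [512. 188.] [149.  10.] 13.7 binder [ -1. 175.]
scene carton [570. -56.] [150. 100.] 28.6 binder [ -1. -76.]
scene blue [590. 318.] [124. 145.] 47.1 binder [105. 283.]
side tape [535.  88.] [72. 68.] 12.8 binder [-2. 73.]
side bar [515. 190.] [148.  19.] 12.3 binder [  3. 176.]
side carton [566. -29.] [135. 118.] 13.1 binder [  1. -49.]
side blue [600. 311.] [123. 125.] 11.8 binder [113. 274.]
blue change 2.412382531785517
spray change 2.301851851851852
```

```bash
python3 -c "
from cell import *
print(read_state()['clock'],finish_job())"
```

```text
the job is handed in; nothing more can be done
26.25 None
```

I handed the job in at 26.3 s. The leaf is turned over and flat on the +y page, the black tape roll lies on that page, and the white carton lies on the -y page.

**What I did:** I set the tape aside on the cork mat. I then carried the leaf over the rings by its yellow bar, lowered it onto the +y page and let go. I put the tape on that page, then the carton on the -y page, let go of both, and backed the arm off clear.

**What the last checks showed:**
- **Tape:** both cameras put it within about 5 mm of the page middle. A picture taken after its release showed it lying flat.
- **Leaf:** the bar measured 175 mm from the ring axis against a true 170 mm, which fits the leaf lying flat.
- **Carton:** the scene camera put it near the page middle, at binder y about -76 mm. Before I let go it was level, and it touched down with about 8 N.
- **Blue roll and spray can:** the scene image barely changed around either of them, so I take them as unmoved.

**What disagreed or is missing:**
- The carton colour masks also picked up the carton's sides and the white page, so its sizes came out too big. The side camera's -49 mm does not agree with the scene camera, and I did not trust it.
- The finger opening read about 17.6 mm on the tape's 26 mm rim, which I could not explain. The grip held both times.
- The picture limit ran out before I could view the final state, so the carton after its release was checked only by these numbers.

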